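Load the ink rack into the shaker

TASK

Load the rack of three ink pots into the shaker: with one fingertip tip the sprung yellow side gate outward until its blade is well clear of the chute and, keeping it held open, push the rack by its steel bow handle along the chute past the gate until it is fully home against the rubber stops; then let the gate spring shut behind it. Only push: do not lift the rack or touch the pots, and do not let the gate rub on, or close onto, the rack or the pots. Leave the roll of tape, the ink roller, the dropper bottle and the gouge where they are.

Things in the scene. Friction and masses are not known exactly. Their poses are not given: they have to be found in the camera images.
- shaker: Grey bench shaker, fixed, 425 mm long, 106 mm wide, with an open-topped chute along its top. Origin on the table under the chute's centre line, in the plane of the gate's blade; x points along the chute, the way the rack goes in; z up; the gate is on its -y side. Chute floor 68 mm above the table, x = -245 to +180 mm. Rubber stops meet the rack's front end at x = +158.5 mm.
- chute_mouth (a point): Point on the chute floor, on its centre line in the blade's plane (axes as the shaker). Low curbs guide the rack on both sides with 2 mm of play each: inner faces y = +-33 mm, outer +-38 mm, tops 12 mm above the floor. From x = +8 mm on (the bay) both sides have walls 40 mm above the floor; before that only the curbs and, on the -y side, the gate.
- gate (a joint): Tilt of the sprung yellow gate in rad: 0 = upright and shut; grows as its top tips outward (shaker -y); end stop 0.85. Its blade clears the rack from about 0.45 on; 0.6 to 0.7 is comfortable. A light spring shuts it (3 to 6 N at a fingertip when open). Opened by pressing a finger outward on the leaf's inner face anywhere along its length; the finger can slide along the leaf while holding it.
- gate_hinge (a point): On the gate's hinge line, at the blade's plane: shaker x = 0, y = -44 mm, 2 mm above the chute floor; the line runs along shaker x. With a fingertip 26 mm above the chute floor inside the leaf, the finger's outer side must be at shaker y = about -54 mm for a tilt of 0.45 rad, -61 mm for 0.65, -67 mm for 0.8.
- gate_edge (a point): Middle of the leaf's top edge, moving with the gate. The leaf is a plain plate 3 mm thick standing on the hinge line beside the chute: shaker x = -228 to 0 mm, 12 to 62 mm above the chute floor when shut (this point: x = -114 mm, 62 mm up).
- blade_tip (a point): Inner end of the blade, 49 mm above the chute floor when shut. The blade is the leaf's far end folded inward across the chute at shaker x = 0: 3 mm thick, reaching in to y = -15 mm (38 to 60 mm above the floor), so it bars the rack until tipped out.
- pot_rack: Loose plywood rack, 152 mm long (x, front end +76), 62 mm wide (y), end plates 53 mm tall, three cells in a row; about 0.5 kg with its pots. Origin at the centre of its underside; x points along the chute, front first. It starts in the chute, short of the blade; fully home its origin is at x = +82.5 mm, y = 0 of the shaker, its rear end 6.5 mm past the blade's plane.
- rack_handle (a point): Middle of the cross bar of the steel bow handle at the rack's rear end: bar 8 mm thick, horizontal, across the rack, from y = -4 to +28 mm of the rack, 40 mm above the rack's underside, its centre line 96 mm behind the rack's origin. It clears the shut gate's blade.
- blue_pot: Ink pot, blue with black lid, 44 mm across, 51 mm tall, origin at centre of underside, standing in the rear cell of the rack.
- green_pot: Ink pot, green with black lid, same size, in the middle cell.
- red_pot: Ink pot, red with black lid, same size, in the front cell.
- tape_roll: Bystander: roll of cream masking tape lying flat, 104 mm across, 25 mm high, origin at centre of underside.
- brayer: Bystander: ink roller with red handle, 152x85x31 mm, lying on the table, origin at centre of underside.
- dropper: Bystander: small white dropper bottle, 25 mm across, 68 mm tall, origin at centre of underside.
- gouge: Bystander: lino gouge with wooden handle, 22x91x23 mm, origin at centre of underside.
Things that resemble listed ones, but are neither listed nor needed, are in the scene too. What is shaped like the blue_pot but orange is not meant.

How it is judged:
By the outcome, as a careful person would: the job done as asked, in the order asked, and still so for the second after the job is handed in, with the robot touching nothing.
It also fails if it takes over 40 s, if anything falls off the work surface, if the arm or the gripper's body presses on something with over 40 N, if the wrist force passes 120 N, or if a joint passes its speed limit or range.

ROBOT

A 6-joint arm with a two-finger parallel gripper is mounted at the origin on a cart in front of the work surface, level with it; the furniture and walls round the work are solid. World frame = base frame: x ahead of the robot, y to its left, z up, the work surface at z = 0. Lengths are in m, angles in rad, forces in N, time in s.
With the tool pointing down it reaches from about 0.275 to 0.85 m from the base axis. Payload 19 kg.
Tool frame: the origin (TCP) lies at the very end of the fingers, on their centre line; the grasp point (between the pads) lies 19 mm behind it; y points along the fingers, x is the direction in which the jaws open and shut, and the axes are right-handed (so a half turn about y gives the same grasp; the last joint's range is limited). The gripper opens to 85 mm and grips with 20 to 120 N. Pads are 22 mm wide; open, the fingers measure 114 mm over their backs; the gripper's body (76 mm by 85 mm) begins 54 mm behind the grasp point. The pads swing forward as they close: fully open they stand 13 mm farther back than shut.
Start: joints at [1.208, 0.15, 1.437, -0, 1.554, -0.134], TCP at [0.13, 0.56, 0.231] pointing down, gripper open.
Joint ranges: [-2.8, 2.8], [-0.68, 2.1], [0.12, 2.68], [-1.39, 4.53], [0.16, 2.79], [-2.81, 2.81]. Speed limits (rad/s): [1.89, 1.89, 2.22, 3.01, 3.01, 3.01].

INTERFACE

Orientations are given as a unit quaternion [w, x, y, z].
In Python, from plant import ctrl gives the robot as it stands.
- The arm moves only by the tool drive_tool, never from a script. Its argument "rows" is a list of rows, each a list of 5 numbers: the shift along the tool's x, y, z in mm, then the turn about the tool's y in rad, then the gripper command: -1 is fully open, 1 is shut, values between are in proportion. A call has exactly 8 rows; each row is the pose to reach, as a shift and turn from the pose measured when the call began, along the tool's axes at that moment; what a row does not reach only later rows make up. A row lasts 1/12 s, in which the tool goes at most 41.7 mm and 7.16 degrees, less where a joint would pass 70% of its speed; a pose out of reach is approached as far as the arm can. A call with a gripper value outside its range is refused whole. The fingers move at their own pace and stop on an object; "newtons" is the grip in N (left out, the last holds). Time passes only in rows, so rows that repeat a pose let the fingers close, or fill a call up. It gives the time, the measured TCP pose, the force and the opening at its end, in the units of the state.
- ctrl.get_state(): the state, without advancing time (a new reading comes with each control period).
- ctrl.read_camera(name): name is "scene" or "side" or "wrist"; returns the picture (420x560x3 uint8, red, green, blue); there is no depth.
- ctrl.camera_model(name): a dict with "mtx" (3x3 intrinsics, pixels), "origin" and "rotation" of the camera in the world; the wrist camera has in their place "mount" (4x4, takes a point from camera to tool coordinates, whose origin is the TCP and whose axes are the tool frame's). Camera axes: x right, y down, z forward; pixel columns grow to the right and rows downward; lengths in m; the calibration is good to about 2 mm. A picture is of the moment at which its call begins: read the wrist's pose just before it. camera_model takes no time and is no camera call.
- ctrl.finish_job(): hands the job in, once; it reports no verdict.
Trained networks look in the newest picture that a camera, given by its name, has taken for a name from the list of things; names that differ only in an ending like _2 or _b are one class to them, and where a whole thing is asked for, a point or a joint stands for the part that bears it (a point fixed in the world has none). Each returns a list of dicts, best first, with "confidence" (0 to 1); they miss things now and then, are a little off and sometimes report something else, mostly with a low value. They report only what shows in the picture. A call takes as long as a camera call. They do not tell look-alikes from the thing itself.
- ctrl.spot_in(camera, name): "uv" ([column, row] in pixels, amid what is visible of it).
- ctrl.outline_of(camera, name): "mask" (420x560 bool, what is visible of it) and "uv" ([column, row] in pixels, amid what is visible of it).
- ctrl.mark_of(camera, name): "uv" ([column, row] in pixels: a listed point, or the origin of a listed thing).
The state is a dict: "clock": time; "joint_positions": joint angles; "qvel": joint speeds; "joint_efforts": joint torques, N m; "tool_pos": TCP position; "ee_rot": TCP orientation; "contact_force": force on the tool from outside, world axes, zero at the start; "torque": the same for the moment, N m; "width": opening from 0.0 (shut) to 1.0 (fully open).
Only numpy, scipy, OpenCV 4.12 (cv2) and the standard library are available. Lean on these libraries where they do the work, as an engineer would, in place of code of your own. Each camera call takes 0.05 s, during which the arm holds its last target.

## Working session

There is one attempt and no reset: what is moved stays moved. The work goes in short steps, Python scripts to look and compute and a tool call to move; the robot and the scene stay as the last step left them, time stands still between calls to the robot, and variables do not carry over. Pictures are saved under pics/ and viewed, and the job is handed in when it is done.

Besides the shell and the picture viewer there is one more tool, called after "Call:" by a JSON object that holds its "api" and its "payload", one argument or row to a line. drive_tool: Moves the arm, as the interface text tells. Its arguments: {"type":"object","properties":{"rows":{"type":"array"},"newtons":{"type":"number"}},"required":["rows"]}

```bash
ls -la; mkdir -p pics
python3 - <<'E'
from plant import ctrl
import cv2, numpy as np
s=ctrl.get_state(); print({k:np.round(v,4).tolist() for k,v in s.items()})
for n in ("scene","side","wrist"):
    im=ctrl.read_camera(n); cv2.imwrite(f"pics/{n}0.png",im[:,:,::-1])
    m=ctrl.camera_model(n); print(n,{k:np.round(v,4).tolist() for k,v in m.items()})
    for t in ("chute_mouth","gate_hinge","gate_edge","blade_tip","rack_handle","pot_rack","shaker","blue_pot","red_pot"):
        r=ctrl.mark_of(n,t); print(n,t,[(np.round(d["uv"],1).tolist(),round(float(d["confidence"]),2)) for d in r][:3])
print(ctrl.get_state()["clock"])
E
```

```text
total 12
drwxr-xr-x  3 agent agent 4096 Dec  7 01:44 .
drwxr-xr-x 23 root  root  4096 Dec  7 01:44 ..
drwxr-xr-x  2 agent agent 4096 Dec  7 01:44 pics
{'clock': 0.0, 'joint_positions': [1.208, 0.151, 1.438, 0.0, 1.5538, -0.134], 'qvel': [-0.0014, 0.001, -0.0009, 0.0014, -0.0008, -0.0003], 'joint_efforts': [0.0002, -71.3094, -57.0828, -0.0002, 0.0096, -0.0], 'tool_pos': [0.1303, 0.5598, 0.2307], 'ee_rot': [-0.5536, 0.554, 0.4393, -0.44], 'contact_force': [-0.4721, -0.4883, -0.2493], 'torque': [0.0471, -0.0536, 0.0283], 'width': 0.9982}
scene {'mtx': [[402.4254, 0.0, 280.0141], [0.0, 402.4254, 205.6706], [0.0, 0.0, 1.0]], 'origin': [0.2043, -0.7008, 0.7205], 'rotation': [-0.3823, 0.8964, -0.2033, 0.0945]}
scene chute_mouth [([339.7, 233.3], 0.87)]
scene gate_hinge [([351.8, 246.9], 0.77)]
scene gate_edge [([300.0, 246.3], 0.96)]
scene blade_tip [([345.8, 223.5], 0.63)]
scene rack_handle [([251.7, 244.1], 0.71)]
scene pot_rack [([297.3, 246.9], 0.65), ([318.6, 240.0], 0.3)]
scene shaker [([334.3, 252.9], 0.69)]
scene blue_pot [([222.3, 249.9], 0.71), ([278.8, 254.4], 0.63), ([268.9, 238
[... 371 characters left out ...]
blade_tip [([305.5, 178.9], 0.73)]
side rack_handle [([338.5, 215.4], 0.61)]
side pot_rack [([319.4, 212.4], 0.62)]
side shaker [([300.5, 218.3], 0.61)]
side blue_pot [([309.4, 278.8], 0.96), ([332.4, 218.0], 0.77), ([288.2, 253.3], 0.69)]
side red_pot [([310.0, 201.8], 0.52), ([306.1, 179.3], 0.25)]
wrist {'mtx': [[300.9638, 0.0, 274.9478], [0.0, 300.9638, 209.7048], [0.0, 0.0, 1.0]], 'mount': [[1.0, -0.0007, -0.0011, -0.0013], [0.0008, -0.3266, 0.9452, -0.1413], [-0.001, -0.9452, -0.3266, 0.0839], [0.0, 0.0, 0.0, 1.0]]}
wrist chute_mouth []
wrist gate_hinge []
wrist gate_edge []
wrist blade_tip []
wrist rack_handle []
wrist pot_rack []
wrist shaker []
wrist blue_pot []
wrist red_pot []
1.5
```

View pictures.

View pics/scene0.png

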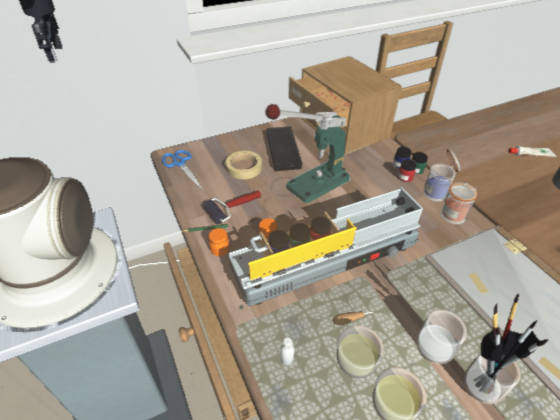

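View pics/side0.png

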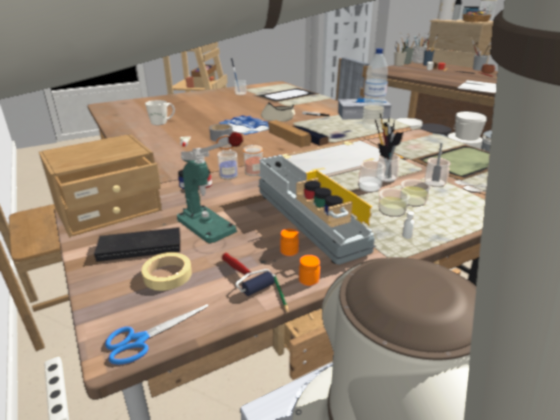

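View pics/wrist0.png

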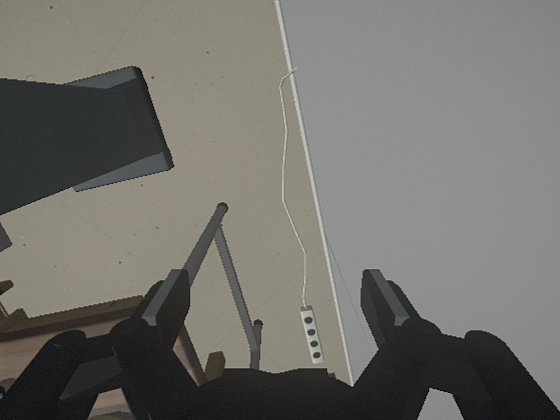

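```bash
cat > h.py <<'E'
import numpy as np, cv2
from plant import ctrl
from scipy.spatial.transform import Rotation as R
def q2R(q): return R.from_quat([q[1],q[2],q[3],q[0]]).as_matrix()
def cam(n,s=None):
    m=ctrl.camera_model(n); K=np.array(m["mtx"])
    if n=="wrist":
        s=s or ctrl.get_state(); T=np.array(m["mount"]); Rt=q2R(s["ee_rot"])
        return K,Rt@T[:3,:3],Rt@T[:3,3]+np.array(s["tool_pos"])
    r=np.array(m["rotation"]); r=q2R(r) if r.size==4 else r
    return K,r,np.array(m["origin"])
def proj(c,P):
    K,r,o=c; p=(np.atleast_2d(P)-o)@r; p=p@K.T; return p[:,:2]/p[:,2:]
def ray(c,uv):
    K,r,o=c; d=r@np.linalg.solve(K,[uv[0],uv[1],1]); return o,d/np.linalg.norm(d)
def tri(l):
    A=np.zeros((3,3));b=np.zeros(3)
    for c,uv in l:
        o,d=ray(c,uv); M=np.eye(3)-np.outer(d,d); A+=M;b+=M@o
    p=np.linalg.solve(A,b); return p,[np.round(proj(c,p)[0]-uv,1).tolist() for c,uv in l]
def S2W(p,th): # shaker pose (x,y,th)-> function mm -> world m
    c,s=np.cos(p[2]),np.sin(p[2])
    P=np.atleast_2d(th)/1000.
    return np.c_[p[0]+c*P[:,0]-s*P[:,1],p[1]+s*P[:,0]+c*P[:,1],P[:,2]]
E
python3 - <<'E'
from h import *
from scipy.optimize import least_squares
s=ctrl.get_state(); print(q2R(s["ee_rot"]).round(3))
cs=cam("scene");cd=cam("side")
sc=dict(chute_mouth=(339.7,233.3),gate_hinge=(351.8,246.9),gate_edge=(300,246.3),blade_tip=(345.8,223.5),shaker=(334.3,252.9),rack_handle=(251.7,244.1),pot_rack=(297.3,246.9),red_pot=(317.1,238.0))
sd=dict(chute_mouth=(298.7,194.0),gate_hinge=(315.7,188.9),gate_edge=(340.7,190.1),blade_tip=(305.5,178.9),shaker=(300.5,218.3),rack_handle=(338.5,215.4),pot_rack=(319.4,212.4),red_pot=(310,201.8))
mod=dict(chute_mouth=(0,0,68),gate_hinge=(0,-44,70),gate_edge=(-114,-44,130),blade_tip=(0,-15,117),shaker=(0,0,0))
for k in sc:
    p,e=tri([(cs,sc[k]),(cd,sd[k])]); print(k,p.round(4),e)
def f(v):
    out=[]
    for k,m in mod.items():
        P=S2W(v,m); out+=[*(proj(cs,P)[0]-sc[k]),*(proj(cd,P)[0]-sd[k])]
    return out
r=least_squares(f,[.5,.1,.3],loss="soft_l1"); print(r.x, np.round(f(r.x),1).reshape(-1,4))
E
```

```text
[[ 0.227 -0.    -0.974]
 [ 0.974 -0.     0.227]
 [-0.    -1.     0.   ]]
chute_mouth [ 0.5941 -0.2221  0.0692] [[0.5, -1.1], [0.7, 0.8]]
gate_hinge [ 0.591  -0.2722  0.0752] [[0.1, -0.3], [0.2, 0.2]]
gate_edge [ 0.4703 -0.2614  0.1255] [[0.1, -0.3], [0.2, 0.2]]
blade_tip [ 0.5917 -0.2383  0.1128] [[-0.0, 0.1], [-0.1, -0.1]]
shaker [ 0.587  -0.2224  0.0014] [[-0.1, 0.2], [-0.1, -0.2]]
rack_handle [ 0.3942 -0.2016  0.1089] [[0.5, -0.9], [0.7, 0.6]]
pot_rack [ 0.4908 -0.2169  0.0666] [[0.2, -0.3], [0.2, 0.2]]
red_pot [ 0.5372 -0.219   0.0746] [[0.1, -0.2], [0.1, 0.1]]
[ 0.59020407 -0.2240223  -0.043846  ] [[-0.6  0.4  2.   1.6]
 [-2.4  0.3 -0.6  2.7]
 [ 2.5 -1.9 -0.2 -2.3]
 [-0.5 -0.8  0.6 -1.3]
 [ 1.4  0.7 -0.3 -0.4]]
```

Call:
{"api": "drive_tool", "payload": {
  "rows": [
    [-28, -16, -23, 0, -0.2],
    [-56, -32, -46, 0, -0.2],
    [-84, -48, -70, 0, -0.2],
    [-112, -65, -93, 0, -0.2],
    [-140, -81, -116, 0, -0.2],
    [-168, -97, -140, 0, -0.2],
    [-196, -114, -163, 0, -0.2],
    [-224, -130, -186, 0, -0.2]
  ]
}}

```text
clock: 2.17
tool_pos: [0.2608, 0.298, 0.3624]
ee_rot: [-0.554, 0.554, 0.44, -0.44]
contact_force: [0.7, 1.0, 1.0]
width: 0.6
```

Call:
{"api": "drive_tool", "payload": {
  "rows": [
    [-36, 0, -19, -0.02, -0.2],
    [-72, 0, -39, -0.04, -0.2],
    [-109, 0, -58, -0.06, -0.2],
    [-145, 0, -78, -0.09, -0.2],
    [-181, 0, -97, -0.11, -0.2],
    [-217, 0, -116, -0.13, -0.2],
    [-254, 0, -136, -0.16, -0.2],
    [-290, 0, -155, -0.18, -0.2]
  ]
}}

```text
clock: 2.83
tool_pos: [0.3398, 0.003, 0.3627]
ee_rot: [-0.511, 0.512, 0.488, -0.487]
contact_force: [2.0, 1.0, -0.6]
width: 0.6
```

Call:
{"api": "drive_tool", "payload": {
  "rows": [
    [-30, 8, -6, 0, -0.2],
    [-60, 17, -12, 0, -0.2],
    [-90, 25, -17, 0, -0.2],
    [-120, 34, -23, 0, -0.2],
    [-150, 43, -29, 0, -0.2],
    [-180, 51, -35, 0, -0.2],
    [-211, 60, -41, 0, -0.2],
    [-211, 60, -41, 0, -0.2]
  ]
}}

```text
clock: 3.5
tool_pos: [0.3706, -0.2135, 0.3004]
ee_rot: [0.513, -0.512, -0.487, 0.487]
contact_force: [0.8, 1.2, -1.1]
width: 0.6
```

Run:
```python
from h import *
for i in range(1):
    s=ctrl.get_state(); im=ctrl.read_camera("wrist"); cv2.imwrite("pics/wrist1.png",im[:,:,::-1])
import pickle; out={}
print(np.round(s["tool_pos"],4),np.round(s["ee_rot"],4),np.abs(s["qvel"]).max())
for t in ("chute_mouth","gate_hinge","gate_edge","blade_tip","rack_handle","pot_rack","shaker","blue_pot","red_pot","green_pot"):
    r=ctrl.mark_of("wrist",t); out[t]=r[0]["uv"] if r else None; print(t,[(np.round(d["uv"],1).tolist(),round(float(d["confidence"]),2)) for d in r][:3])
pickle.dump((s,out),open("w1.pkl","wb"))
```

```text
[ 0.3706 -0.2135  0.3004] [ 0.5131 -0.512  -0.4873  0.487 ] 0.08672972788668491
chute_mouth [([271.2, 322.9], 0.82), ([149.5, 174.5], 0.38)]
gate_hinge []
gate_edge [([148.0, 174.2], 0.75), ([237.0, 279.3], 0.69)]
blade_tip [([261.7, 348.4], 0.93)]
rack_handle [([282.0, 204.7], 0.83)]
pot_rack []
shaker [([276.3, 232.5], 0.24)]
blue_pot [([353.7, 151.7], 0.97), ([336.3, 230.3], 0.96), ([273.6, 230.0], 0.6)]
red_pot [([245.4, 320.1], 0.63), ([273.6, 293.5], 0.62)]
green_pot [([272.5, 261.1], 0.79)]
```

View pics/wrist1.png

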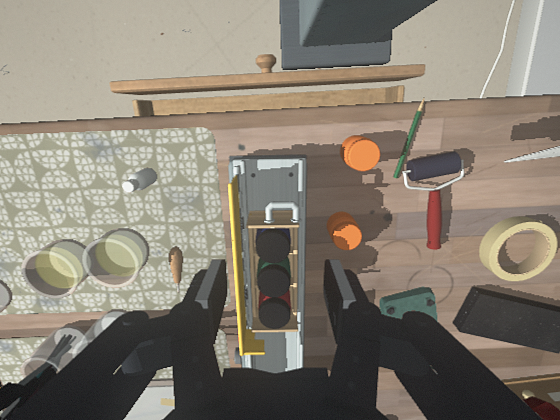

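Run:
```python
import cv2
im=cv2.imread("pics/wrist1.png")
cv2.imwrite("pics/w1a.png",cv2.resize(im[145:265,210:330],None,fx=5,fy=5,interpolation=cv2.INTER_CUBIC))
cv2.imwrite("pics/w1b.png",cv2.resize(im[260:380,210:330],None,fx=5,fy=5,interpolation=cv2.INTER_CUBIC))
```

```text
(no output)
```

View pics/w1a.png

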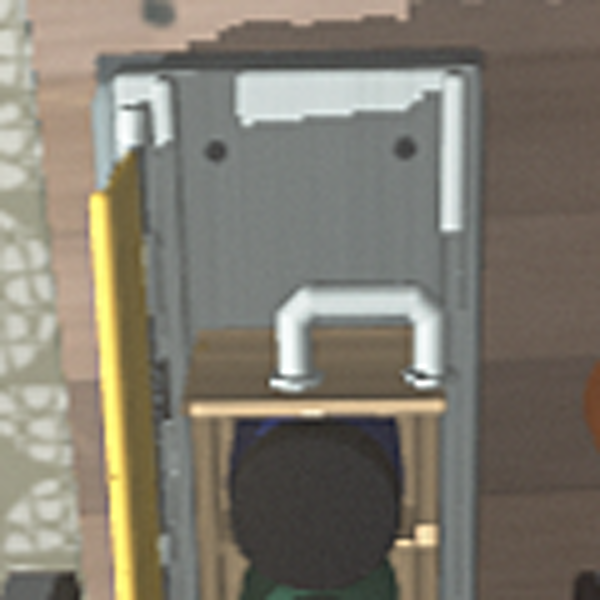

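View pics/w1b.png

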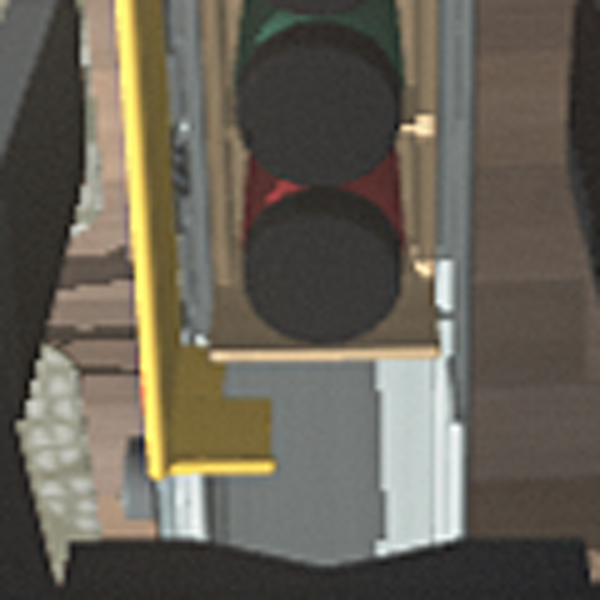

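```bash
cat > fit.py <<'E'
from h import *
import pickle
from scipy.optimize import least_squares
s,_=pickle.load(open("w1.pkl","rb")); c=cam("wrist",s)
A=lambda x,y:(210+(x+.5)/5-.5,145+(y+.5)/5-.5); B=lambda x,y:(210+(x+.5)/5-.5,260+(y+.5)/5-.5)
sh=[((-228,-44,130),A(98,195)),((0,-44,130),B(157,468)),((0,-15,128),B(273,467)),((-245,38,80),A(480,60))]
rk=[((-76,-31,53),A(190,409)),((-76,31,53),A(445,406)),((76,-31,53),B(211,356)),((76,31,53),B(438,352)),((-96,12,40+4),A(367,300))]
def f(v):
    o=[]
    for m,uv in sh: o+=list(proj(c,S2W(v,m))[0]-uv)
    for m,uv in rk: o+=list(proj(c,S2W(v,(m[0]+v[3],m[1]+v[4],m[2]+68)))[0]-uv)
    return o
r=least_squares(f,[.59,-.22,-.05,-90,0],x_scale=[.1,.1,.1,10,10]); print(r.x.round(4)); print(np.round(f(r.x),1).reshape(-1,2))
E
python3 fit.py
python3 - <<'E'
from h import *
import pickle
s,_=pickle.load(open("w1.pkl","rb")); c=cam("wrist",s)
cs=cam("scene");cd=cam("side")
for k,a,b,w in (("handle",(251.7,244.1),(338.5,215.4),(282,204.7)),("blade",(345.8,223.5),(305.5,178.9),(261.7,348.4)),("mouth",(339.7,233.3),(298.7,194),(271.2,322.9)),("edge",(300,246.3),(340.7,190.1),(237,279.3))):
    p,e=tri([(cs,a),(cd,b),(c,w)]); print(k,p.round(4),e)
E
```

```text
[ 5.910000e-01 -2.262000e-01 -3.730000e-02 -1.006153e+02 -1.116000e-01]
[[ 1.5 -0.4]
 [ 0.5 -0.4]
 [-0.5 -1.6]
 [-1.8  1.8]
 [-1.8 -1.6]
 [ 1.3 -1.7]
 [-0.7  1.7]
 [ 1.2  1.9]
 [ 0.   0.7]]
handle [ 0.3948 -0.2044  0.1092] [[1.3, -0.1], [1.6, 0.1], [3.1, -0.5]]
blade [ 0.5931 -0.2411  0.1146] [[1.4, 0.2], [0.6, -1.1], [2.6, -3.1]]
mouth [ 0.5939 -0.2262  0.07  ] [[1.4, -0.1], [2.0, 0.2], [4.0, 0.0]]
edge [ 0.4736 -0.2636  0.1271] [[2.2, -0.6], [0.1, -1.1], [1.7, -5.2]]
```

```bash
sed -i 's/A(190,409)/A(187,402)/;s/A(445,406)/A(447,400)/;s/B(211,356)/B(210,361)/;s/B(438,352)/B(440,357)/;s/,((-245,38,80),A(480,60))//' fit.py; python3 fit.py
cat >> fit.py <<'E'
im=cv2.imread("pics/wrist1.png"); v=r.x
def line(P,col):
    p=proj(c,S2W(v,np.array(P))); cv2.polylines(im4,[np.round((p+.5)*4).astype(int)],False,col,1)
im4=cv2.resize(im,None,fx=4,fy=4,interpolation=cv2.INTER_CUBIC)
for y in (-38,-33,33,38): line([(-245,y,80),(0,y,80)],(0,0,255))
line([(-245,-38,68),(-245,38,68)],(255,0,255))
line([(-228,-45.5,130),(0,-45.5,130)],(0,255,0));line([(-228,-42.5,130),(0,-42.5,130),(0,-15,128)],(0,255,0))
x,y=v[3],v[4]
line([(x-76,y-31,121),(x-76,y+31,121),(x+76,y+31,121),(x+76,y-31,121),(x-76,y-31,121)],(255,255,0))
line([(x-100,y-4,108),(x-100,y+28,108)],(0,255,255));line([(x-96,y-4,112),(x-96,y+28,112)],(0,255,255))
cv2.imwrite("pics/ov.png",im4[580:1180 if 0 else 1480,840:1320][:900][:, :][::1][:600]);cv2.imwrite("pics/ov2.png",im4[980:1500,840:1320])
E
python3 fit.py >/dev/null
```

```text
[ 5.919000e-01 -2.267000e-01 -3.480000e-02 -1.018309e+02  7.316000e-01]
[[ 0.5  0.6]
 [ 0.2  0.2]
 [-0.8 -1.1]
 [-1.3 -0.4]
 [ 0.8 -0.9]
 [-0.3  0.6]
 [ 1.   0.7]
 [-0.1  0.4]]
```

View pics/ov.png

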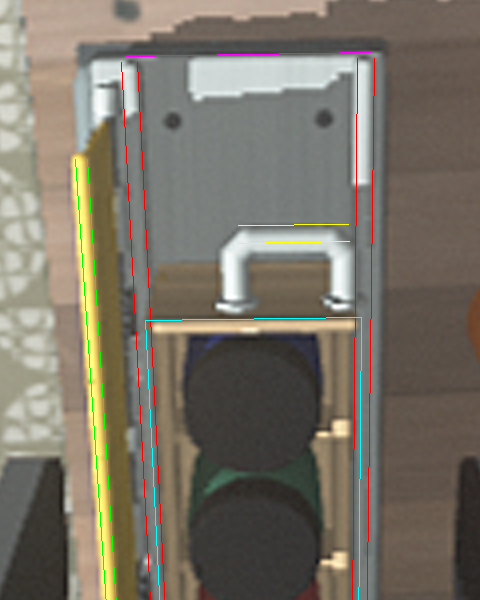

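View pics/ov2.png

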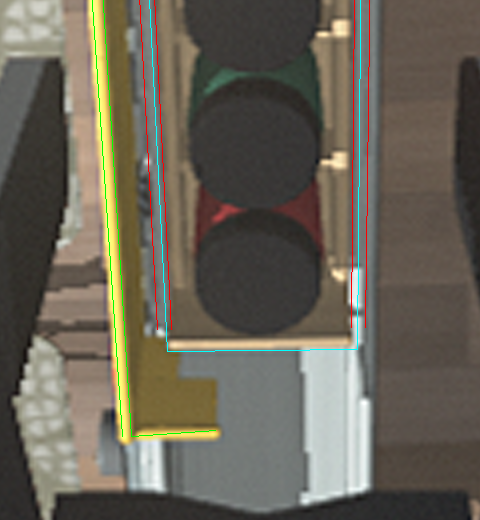

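```bash
cat > go.py <<'E'
from h import *
import sys
V=[.5919,-.2267,-.0348]
def goal(x,y,z,az=None):
    s=ctrl.get_state(); Rt=q2R(s["ee_rot"]); p=np.array(s["tool_pos"])
    g=S2W(V,(x,y,z))[0]; d=Rt.T@(g-p)*1000
    a=np.arctan2(Rt[1,0],Rt[0,0]); turn=-(np.pi/2+V[2]-a)
    c,sn=np.cos(V[2]),np.sin(V[2]); q=p[:2]-V[:2]
    print("now shaker",np.round([1e3*(c*q[0]+sn*q[1]),1e3*(-sn*q[0]+c*q[1]),1e3*p[2]],1),"shift",d.round(1),"turn",round(turn,4),"F",np.round(s["contact_force"],1),"t",s["clock"],"w",round(s["width"],3), "tilt",Rt[2].round(4))
if __name__=="__main__": goal(*map(float,sys.argv[1:4]))
E
python3 go.py -220 12 91
```

```text
now shaker [-221.5    9.6  302.9] shift [  2.4 211.9  -1. ] turn -0.0123 F [ 0.2 -0.3 -0.3] t 4.05 w 0.602 tilt [ 0.     -1.     -0.0024]
```

Call:
{"api": "drive_tool", "payload": {
  "rows": [
    [2, 25, -1, -0.012, -0.2],
    [2, 50, -1, -0.012, -0.2],
    [2, 75, -1, -0.012, -0.2],
    [2, 100, -1, -0.012, -0.2],
    [2, 125, -1, -0.012, -0.2],
    [2, 145, -1, -0.012, -0.2],
    [2, 160, -1, -0.012, -0.2],
    [2, 160, -1, -0.012, -0.2]
  ]
}}

```text
clock: 4.72
tool_pos: [0.3713, -0.2064, 0.1403]
ee_rot: [0.509, -0.508, -0.492, 0.491]
contact_force: [-0.5, 0.3, -1.2]
width: 0.601
```

```bash
python3 go.py -220 12 91
python3 - <<'E'
from h import *
for n in ("wrist","scene","side"):
    im=ctrl.read_camera(n)[:,:,::-1]; cv2.imwrite(f"pics/{n}2.png",im)
    if n=="scene": cv2.imwrite("pics/scene2c.png",cv2.resize(im[160:310,200:400],None,fx=4,fy=4,interpolation=cv2.INTER_CUBIC))
E
python3 go.py -220 12 91
```

```text
now shaker [-221.2   12.6  140.3] shift [-0.7 49.3 -1.2] turn -0.0001 F [-0.5  0.3 -1.2] t 4.7167 w 0.601 tilt [ 2.5e-03 -1.0e+00  8.0e-04]
now shaker [-219.8   11.4  144. ] shift [ 0.6 53.   0.4] turn -0.0001 F [ 1.2  0.3 -0.3] t 4.8667 w 0.599 tilt [-6.0e-04 -1.0e+00 -3.2e-03]
```

View pics/wrist2.png

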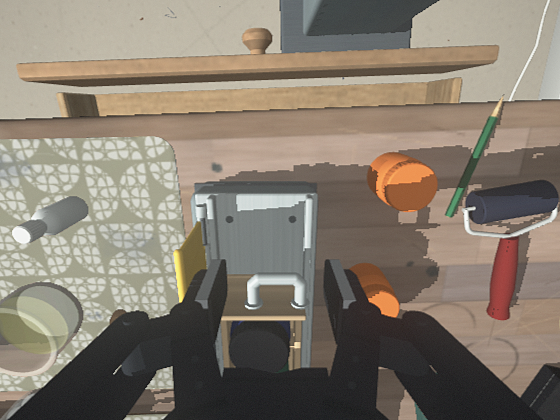

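View pics/scene2c.png

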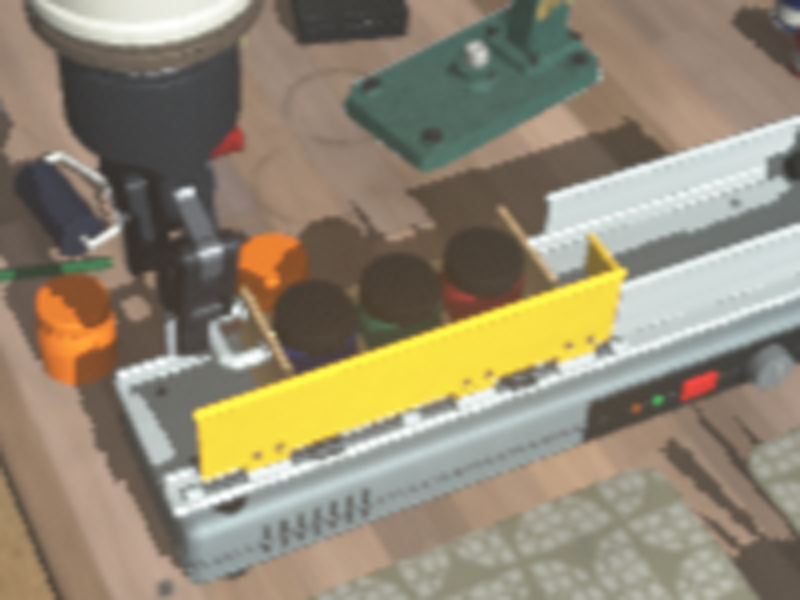

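Run:
```python
from h import *
m=ctrl.camera_model("wrist"); K=np.array(m["mtx"]);T=np.linalg.inv(np.array(m["mount"]))
im=cv2.imread("pics/wrist2.png"); im=cv2.resize(im[230:350,150:400],None,fx=3.2,fy=3.2,interpolation=cv2.INTER_CUBIC)
def P(x,y,z):
    p=K@(T@[x/1e3,y/1e3,z/1e3,1])[:3]; return p[:2]/p[2]
for y,col in ((0,(0,0,255)),(-5,(0,255,0))):
  for sx in (-1,1):
    q=[P(sx*x,y,z) for x,z in ((25.5,11),(40,11),(40,-11),(25.5,-11),(25.5,11))]
    print(np.round(q[0],0),np.round(q[1],0))
    cv2.polylines(im,[np.round((np.array(q)-[150,230]+.5)*3.2).astype(int)],False,col,1)
cv2.imwrite("pics/w2o.png",im)
```

```text
[229. 254.] [201. 254.]
[327. 254.] [354. 254.]
[228. 258.] [199. 258.]
[328. 258.] [357. 258.]
```

View pics/w2o.png

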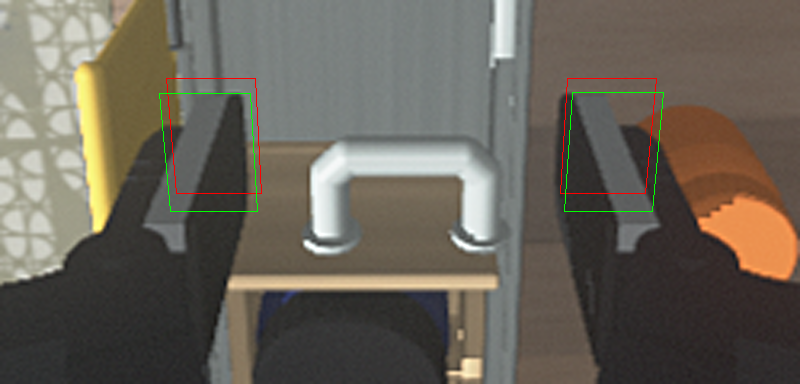

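Run:
```python
from h import *
im=cv2.imread("pics/wrist2.png"); im=cv2.resize(im[240:340,150:250],None,fx=6,fy=6,interpolation=cv2.INTER_CUBIC)
im=np.clip(im.astype(float)*1.8+15,0,255).astype(np.uint8)
m=ctrl.camera_model("wrist"); K=np.array(m["mtx"]);T=np.linalg.inv(np.array(m["mount"]))
for y in range(0,-80,-10):
  for x in (-25.5,-33,-40):
    p=K@(T@[x/1e3,y/1e3,.011,1])[:3]; q=(p[:2]/p[2]-[150,240]+.5)*6
    cv2.circle(im,tuple(np.round(q).astype(int)),3,(0,0,255) if x==-25.5 else (0,255,0) if x==-40 else (255,0,0),-1)
cv2.imwrite("pics/w2z.png",im)
```

```text
(no output)
```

View pics/w2z.png

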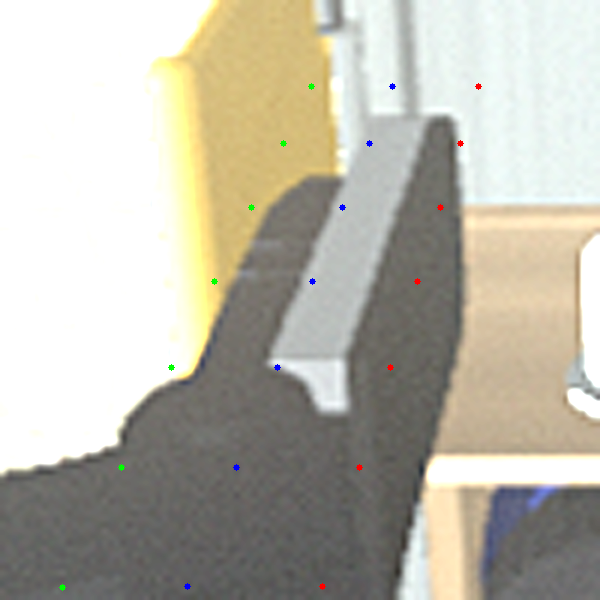

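Call:
{"api": "drive_tool", "payload": {
  "rows": [
    [2, 0, 0, 0, -0.46],
    [2, 0, 0, 0, -0.46],
    [2, 10, 0, 0, -0.46],
    [2, 25, 0, 0, -0.46],
    [2, 40, 0, 0, -0.46],
    [2, 50, 0, 0, -0.46],
    [2, 56, 0, 0, -0.46],
    [2, 56, 0, 0, -0.46]
  ]
}}

```text
clock: 5.53
tool_pos: [0.3725, -0.2053, 0.0868]
ee_rot: [-0.508, 0.509, 0.492, -0.491]
contact_force: [-1.2, 0.1, 0.6]
width: 0.731
```

Run:
```python
from h import *
import go
for n in ("wrist","scene","side"):
    go.goal(-220,-22,86)
    im=ctrl.read_camera(n)[:,:,::-1]; cv2.imwrite(f"pics/{n}3.png",im)
    if n=="scene": a=cv2.resize(im[180:310,200:380],None,fx=4,fy=4,interpolation=cv2.INTER_CUBIC)
    if n=="wrist": cv2.imwrite("pics/wrist3c.png",cv2.resize(im[190:390,140:420],None,fx=2.8,fy=2.8,interpolation=cv2.INTER_CUBIC))
cv2.imwrite("pics/scene3c.png",a)
go.goal(-220,-22,86)
```

```text
now shaker [-220.1   13.7   86.8] shift [-35.7   0.8  -0.1] turn -0.0002 F [-1.2  0.1  0.6] t 5.5333 w 0.731 tilt [ 5.0e-04 -1.0e+00 -1.8e-03]
now shaker [-219.7   13.5   87.7] shift [-35.5   1.7   0.3] turn -0.0001 F [-0.1  0.1 -0.8] t 5.5833 w 0.727 tilt [-2.0e-04 -1.0e+00 -2.6e-03]
now shaker [-219.5   13.3   88.3] shift [-35.3   2.3   0.5] turn -0.0001 F [-0.5  1.1  0.7] t 5.6333 w 0.731 tilt [-7.0e-04 -1.0e+00 -3.3e-03]
now shaker [-219.3   13.2   88.6] shift [-35.2   2.6   0.7] turn -0.0001 F [-0.2 -0.6  0.4] t 5.6833 w 0.727 tilt [-0.001  -1.     -0.0038]
```

View pics/wrist3c.png

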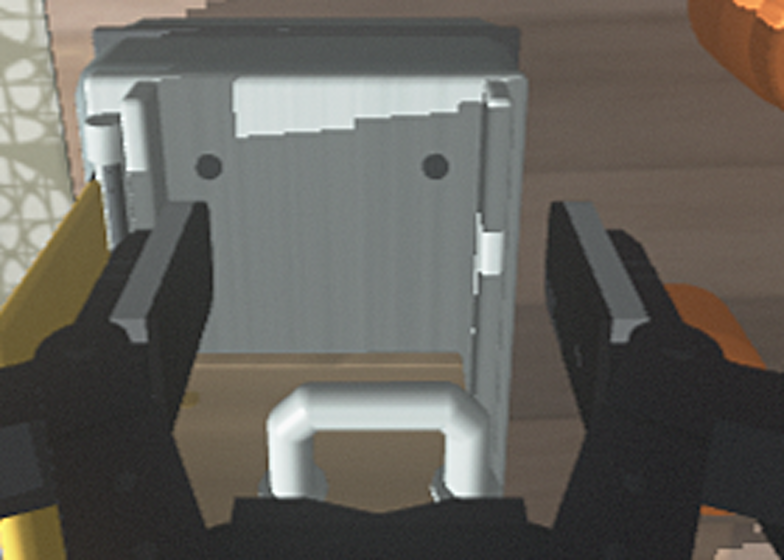

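View pics/scene3c.png

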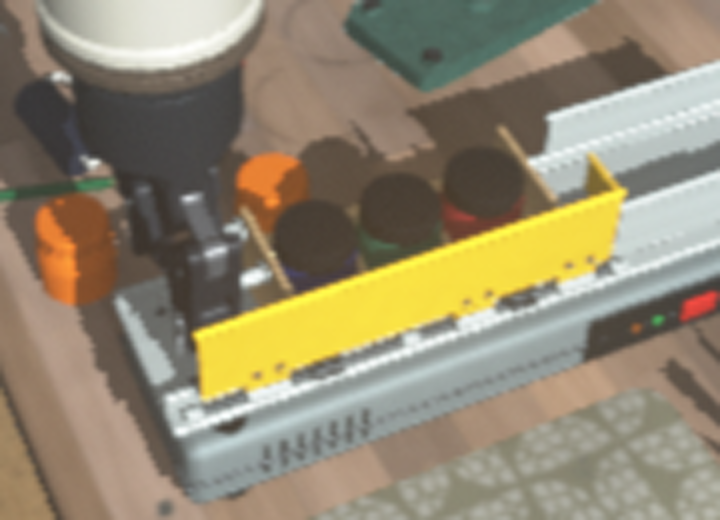

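Call:
{"api": "drive_tool", "payload": {
  "rows": [
    [-5, 1, 0, 0, -0.46],
    [-10, 2, 0, 0, -0.46],
    [-15, 2, 0, 0, -0.46],
    [-20, 2, 0, 0, -0.46],
    [-25, 2, 0, 0, -0.46],
    [-30, 2, 0, 0, -0.46],
    [-35, 2, 0, 0, -0.46],
    [-35, 2, 0, 0, -0.46]
  ]
}}

```text
clock: 6.35
tool_pos: [0.3719, -0.2417, 0.0866]
ee_rot: [-0.508, 0.51, 0.492, -0.49]
contact_force: [-1.0, 3.1, 2.0]
width: 0.732
```

```bash
cat > look.py <<'E'
from h import *
import go,sys
k=sys.argv[1]
go.goal(-220,-22,86)
for n in ("wrist","scene","side"):
    im=ctrl.read_camera(n)[:,:,::-1]; cv2.imwrite(f"pics/{n}{k}.png",im)
    if n=="scene": cv2.imwrite(f"pics/scene{k}c.png",cv2.resize(im[170:310,200:430],None,fx=3.4,fy=4,interpolation=cv2.INTER_CUBIC))
    if n=="wrist": cv2.imwrite(f"pics/wrist{k}c.png",cv2.resize(im[190:390,140:420],None,fx=2.8,fy=2.8,interpolation=cv2.INTER_CUBIC))
    if n=="side": cv2.imwrite(f"pics/side{k}c.png",cv2.resize(im[140:270,240:390],None,fx=4.5,fy=4.5,interpolation=cv2.INTER_CUBIC))
go.goal(-220,-22,86)
E
python3 look.py 4
```

```text
now shaker [-219.4  -22.6   86.6] shift [0.6 0.6 0.6] turn -0.0007 F [-1.   3.1  2. ] t 6.35 w 0.732 tilt [-0.0011 -1.     -0.0037]
now shaker [-219.3  -22.    86.8] shift [0.  0.8 0.7] turn -0.0003 F [-2.5  2.2  4.1] t 6.5 w 0.733 tilt [-0.0016 -1.     -0.0039]
```

View pics/wrist4c.png

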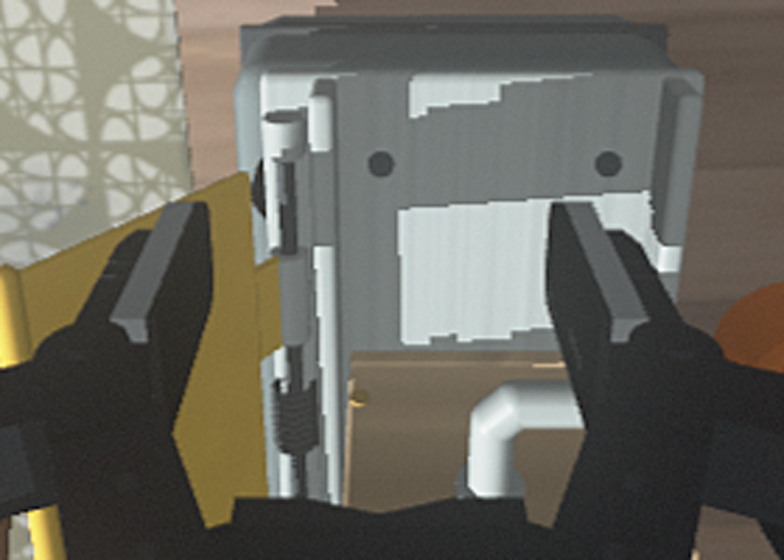

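View pics/scene4c.png

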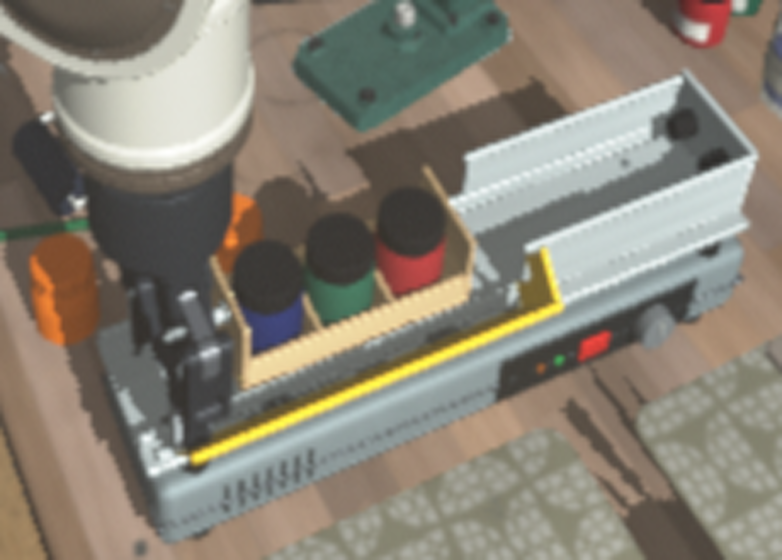

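View pics/side4c.png

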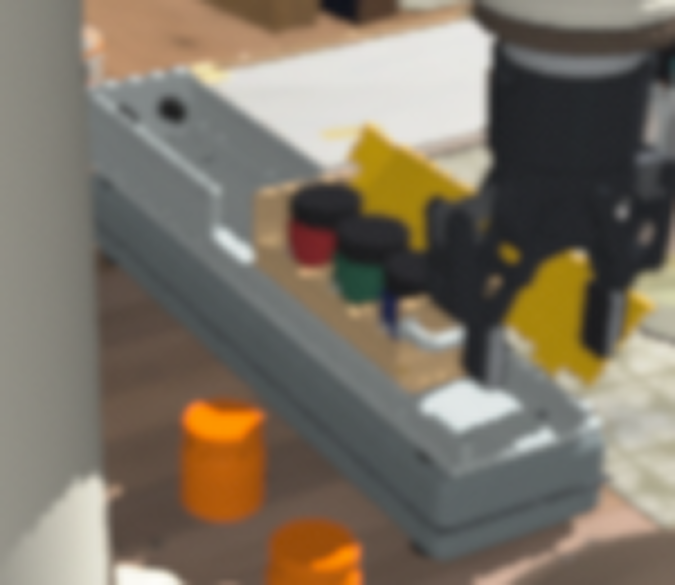

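Run:
```python
from h import *
import go
c=cam("scene")
for t in (0,.45,.55,.65,.7,.75,.8,.85):
    f=lambda x,h,y0=0: (x,-44-h*np.sin(t)+y0*np.cos(t),70+h*np.cos(t)+y0*np.sin(t))
    print(t,proj(c,S2W(go.V,[f(-228,60),f(0,60),f(0,58,29)])).round(1).tolist())
```

```text
0 [[248.9, 263.9], [355.0, 228.4], [347.5, 219.6]]
0.45 [[254.2, 276.5], [361.5, 239.3], [355.1, 226.4]]
0.55 [[255.3, 279.6], [362.7, 242.1], [356.8, 228.7]]
0.65 [[256.3, 282.8], [363.8, 245.0], [358.5, 231.2]]
0.7 [[256.8, 284.4], [364.3, 246.4], [359.3, 232.5]]
0.75 [[257.3, 286.0], [364.8, 247.9], [360.0, 233.8]]
0.8 [[257.8, 287.6], [365.2, 249.3], [360.8, 235.2]]
0.85 [[258.2, 289.2], [365.6, 250.8], [361.5, 236.7]]
```

Call:
{"api": "drive_tool", "payload": {
  "rows": [
    [0, 0, -5, 0, -0.46],
    [0, 0, -9, 0, -0.46],
    [0, 0, -13, 0, -0.46],
    [0, 0, -19, 0, -0.46],
    [0, 0, -26, 0, -0.46],
    [0, 0, -33, 0, -0.46],
    [0, 0, -40, 0, -0.46],
    [0, 0, -46, 0, -0.46]
  ]
}}

```text
clock: 7.17
tool_pos: [0.4183, -0.2424, 0.0869]
ee_rot: [-0.508, 0.51, 0.492, -0.491]
contact_force: [-7.6, 3.3, 3.4]
width: 0.731
```

```bash
python3 look.py 5
```

```text
now shaker [-173.   -21.7   86.9] shift [-0.3  0.7 47. ] turn 0.0002 F [-7.6  3.3  3.4] t 7.1667 w 0.731 tilt [-0.0013 -1.     -0.0028]
now shaker [-172.5  -21.8   87. ] shift [-0.1  0.7 47.5] turn 0.0005 F [2.9 3.1 1.1] t 7.3167 w 0.731 tilt [-0.0016 -1.     -0.0046]
```

View pics/scene5c.png

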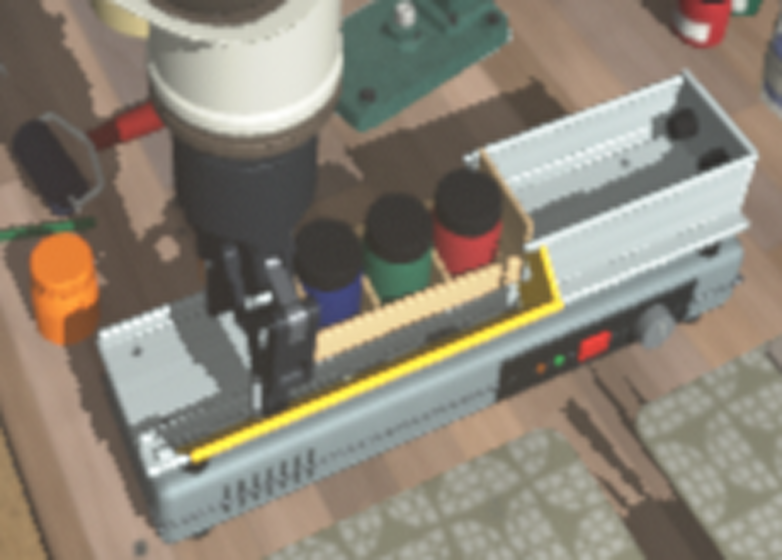

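View pics/wrist5c.png

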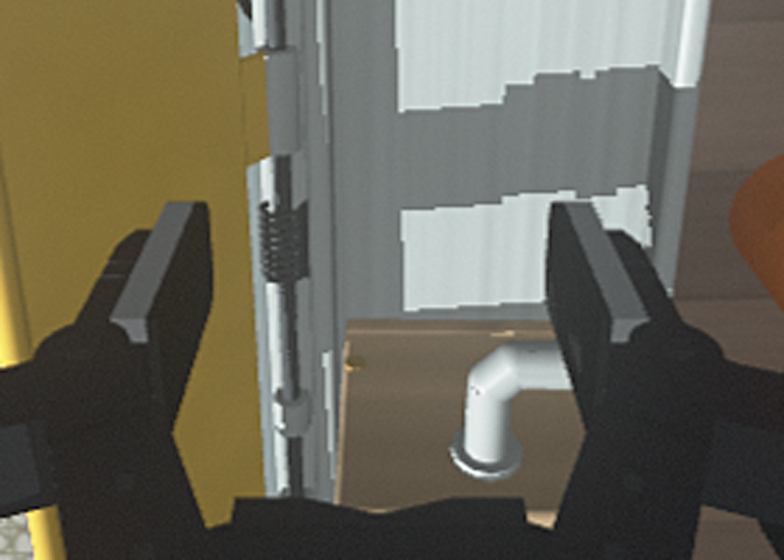

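Call:
{"api": "drive_tool", "payload": {
  "rows": [
    [0, 0, -4, 0, -0.46],
    [0, 0, -11, 0, -0.46],
    [0, 0, -20, 0, -0.46],
    [0, 0, -30, 0, -0.46],
    [0, 0, -40, 0, -0.46],
    [0, 0, -49, 0, -0.46],
    [0, 0, -56, 0, -0.46],
    [0, 0, -61, 0, -0.46]
  ]
}}

```text
clock: 7.98
tool_pos: [0.4797, -0.2444, 0.087]
ee_rot: [-0.507, 0.51, 0.492, -0.491]
contact_force: [-5.6, 3.6, 2.8]
width: 0.73
```

```bash
python3 look.py 6
```

```text
now shaker [-111.5  -21.6   87. ] shift [ -0.4   0.6 108.5] turn 0.0006 F [-5.6  3.6  2.8] t 7.9833 w 0.73 tilt [-0.0012 -1.     -0.0035]
now shaker [-111.2  -21.6   87.2] shift [ -0.3   0.6 108.8] turn 0.0008 F [3.  3.2 1.8] t 8.1333 w 0.728 tilt [-0.0014 -1.     -0.0052]
```

View pics/scene6c.png

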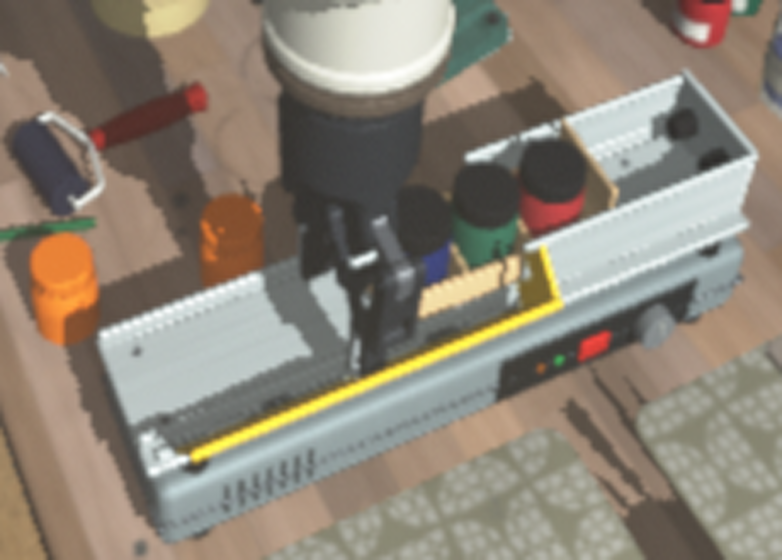

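Call:
{"api": "drive_tool", "payload": {
  "rows": [
    [0, 0, -4, 0, -0.46],
    [0, 0, -11, 0, -0.46],
    [0, 0, -20, 0, -0.46],
    [0, 0, -30, 0, -0.46],
    [0, 0, -40, 0, -0.46],
    [0, 0, -50, 0, -0.46],
    [0, 0, -58, 0, -0.46],
    [0, 0, -63, 0, -0.46]
  ]
}}

```text
clock: 8.8
tool_pos: [0.543, -0.2465, 0.0873]
ee_rot: [-0.507, 0.51, 0.492, -0.491]
contact_force: [-4.7, 3.1, 1.5]
width: 0.729
```

```bash
python3 look.py 7
```

```text
now shaker [-48.1 -21.5  87.3] shift [ -0.4   0.5 171.9] turn 0.0007 F [-4.7  3.1  1.5] t 8.8 w 0.729 tilt [-0.0012 -1.     -0.0044]
now shaker [-48.  -21.5  87.5] shift [ -0.3   0.5 172. ] turn 0.001 F [2.8 4.5 0.6] t 8.95 w 0.732 tilt [-0.0014 -1.     -0.0059]
```

View pics/scene7c.png

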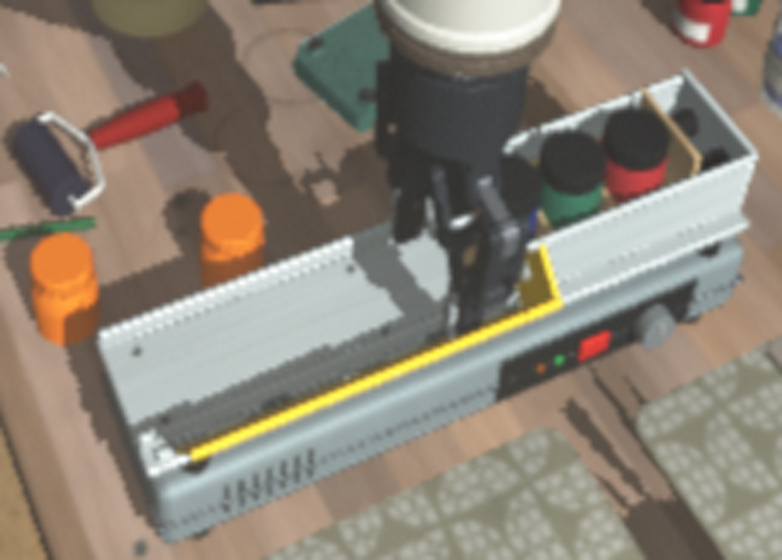

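View pics/wrist7c.png

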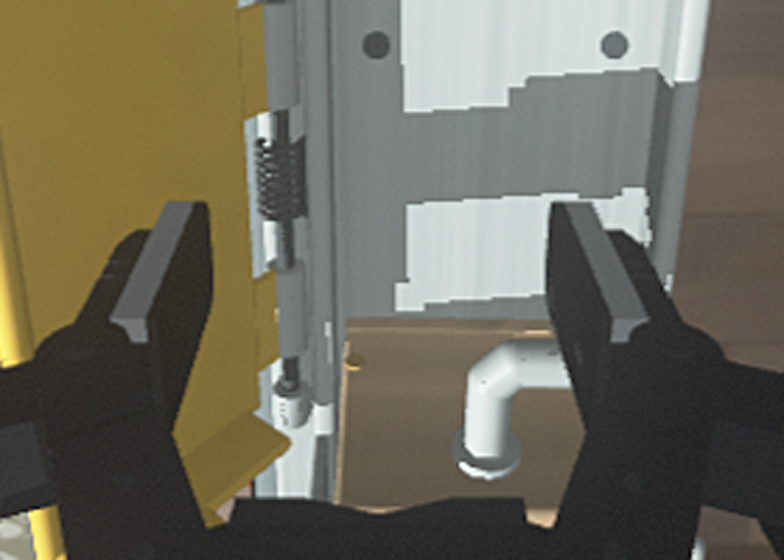

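Call:
{"api": "drive_tool", "payload": {
  "rows": [
    [0, 0, -3, 0, -0.46],
    [0, 0, -6, 0, -0.46],
    [0, 0, -9, 0, -0.46],
    [0, 0, -12, 0, -0.46],
    [0, 0, -14, 0, -0.46],
    [0, 0, -16, 0, -0.46],
    [0, 0, -18, 0, -0.46],
    [0, 0, -19.5, 0, -0.46]
  ]
}}

```text
clock: 9.62
tool_pos: [0.5621, -0.2472, 0.0876]
ee_rot: [-0.507, 0.51, 0.492, -0.491]
contact_force: [-5.3, 3.6, 2.8]
width: 0.733
```

```bash
python3 look.py 8
```

```text
now shaker [-29.1 -21.5  87.6] shift [ -0.3   0.6 190.9] turn 0.0007 F [-5.3  3.6  2.8] t 9.6167 w 0.733 tilt [-0.0013 -1.     -0.005 ]
now shaker [-28.9 -21.5  87.6] shift [ -0.3   0.6 191.1] turn 0.0008 F [-2.9  3.7  0.8] t 9.7667 w 0.731 tilt [-0.0014 -1.     -0.0055]
```

View pics/scene8c.png

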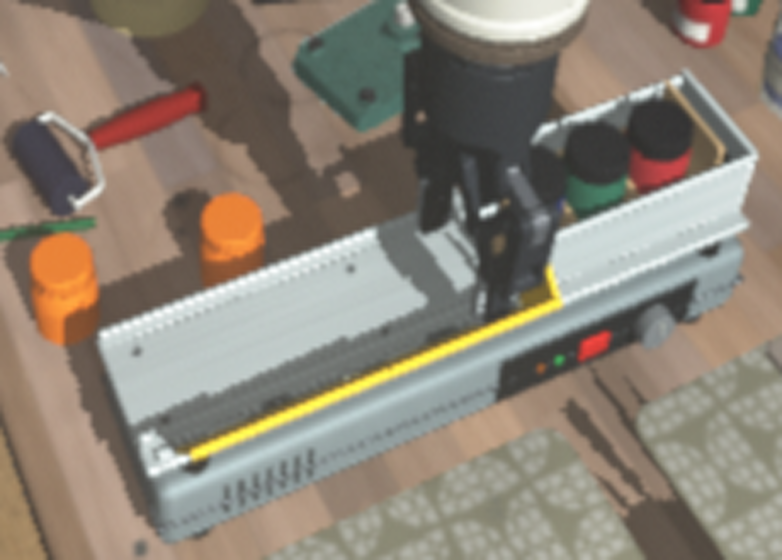

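View pics/wrist8c.png

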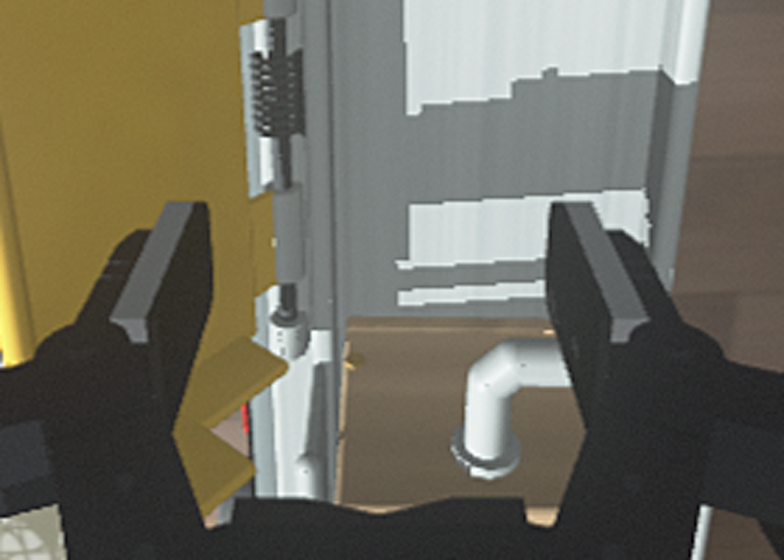

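Call:
{"api": "drive_tool", "payload": {
  "rows": [
    [0, 0, -1, 0, -0.46],
    [0, 0, -1.5, 0, -0.46],
    [0, 0, -2, 0, -0.46],
    [0, 0, -2.5, 0, -0.46],
    [0, 0, -3, 0, -0.46],
    [0, 0, -3.5, 0, -0.46],
    [0, 0, -4, 0, -0.46],
    [0, 0, -4, 0, -0.46]
  ]
}}

```text
clock: 10.43
tool_pos: [0.5646, -0.2474, 0.0875]
ee_rot: [-0.508, 0.509, 0.492, -0.491]
contact_force: [-17.7, 3.0, 6.7]
width: 0.733
```

```bash
python3 look.py 9
```

```text
now shaker [-26.6 -21.6  87.5] shift [ -0.2   1.1 193.4] turn 0.0009 F [-17.7   3.    6.7] t 10.4333 w 0.733 tilt [-0.0011 -1.     -0.0019]
now shaker [-26.6 -21.5  87.4] shift [ -0.3   1.1 193.4] turn 0.0009 F [-17.6   2.9   6.4] t 10.5833 w 0.728 tilt [-0.0011 -1.     -0.002 ]
```

View pics/scene9c.png

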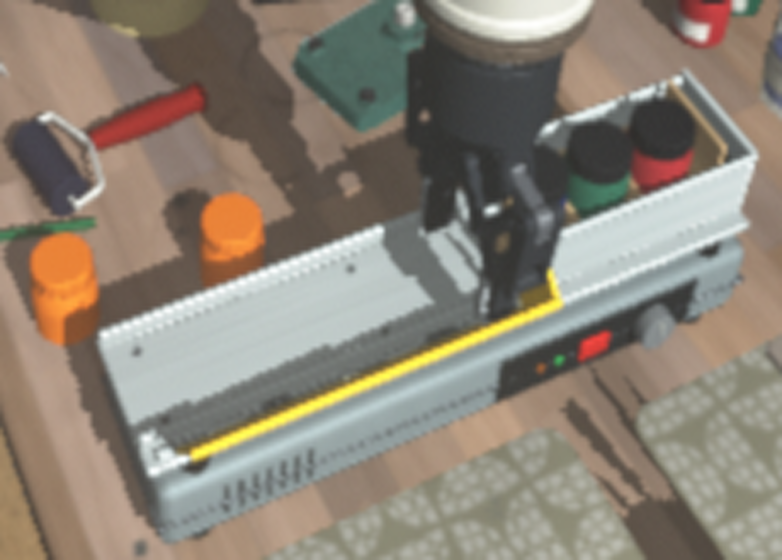

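View pics/side9c.png

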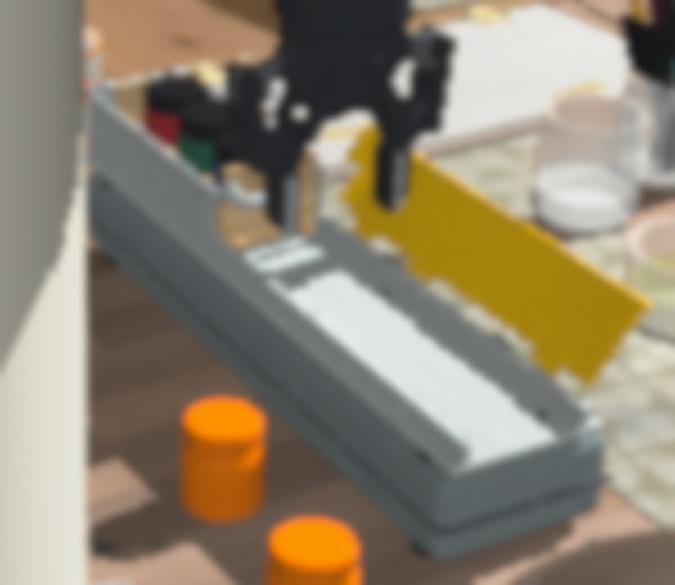

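Call:
{"api": "drive_tool", "payload": {
  "rows": [
    [0, 0, 4, 0, -0.46],
    [0, 0, 12, 0, -0.46],
    [0, 0, 22, 0, -0.46],
    [0, 0, 30, 0, -0.46],
    [4, 0, 30, 0, -0.46],
    [8, 0, 30, 0, -0.46],
    [12, 0, 30, 0, -0.46],
    [16, 0, 30, 0, -0.46]
  ]
}}

```text
clock: 11.25
tool_pos: [0.5353, -0.2298, 0.0874]
ee_rot: [-0.508, 0.509, 0.492, -0.491]
contact_force: [-0.6, 1.3, 2.2]
width: 0.728
```

Call:
{"api": "drive_tool", "payload": {
  "rows": [
    [4, 0, 0, 0, -0.46],
    [8, 0, 0, 0, -0.46],
    [12, 0, 0, 0, -0.46],
    [16, 0, 0, 0, -0.46],
    [20, 0, 0, 0, -0.46],
    [20, -10, 0, 0, -0.46],
    [20, -25, 0, 0, -0.46],
    [20, -45, 0, 0, -0.46]
  ]
}}

```text
clock: 11.92
tool_pos: [0.5354, -0.2096, 0.1326]
ee_rot: [-0.508, 0.509, 0.491, -0.491]
contact_force: [-0.4, 0.1, 0.2]
width: 0.73
```

```bash
python3 look.py 10
```

```text
now shaker [-57.1  15.2 132.6] shift [-37.   46.5 163. ] turn 0.0011 F [-0.4  0.1  0.2] t 11.9167 w 0.73 tilt [-4.e-04 -1.e+00 -4.e-04]
now shaker [-55.9  14.5 134.4] shift [-36.2  47.7 164.4] turn 0.0009 F [-0.6  0.1  0.1] t 12.0667 w 0.733 tilt [-0.0026 -1.     -0.0048]
```

View pics/scene10c.png

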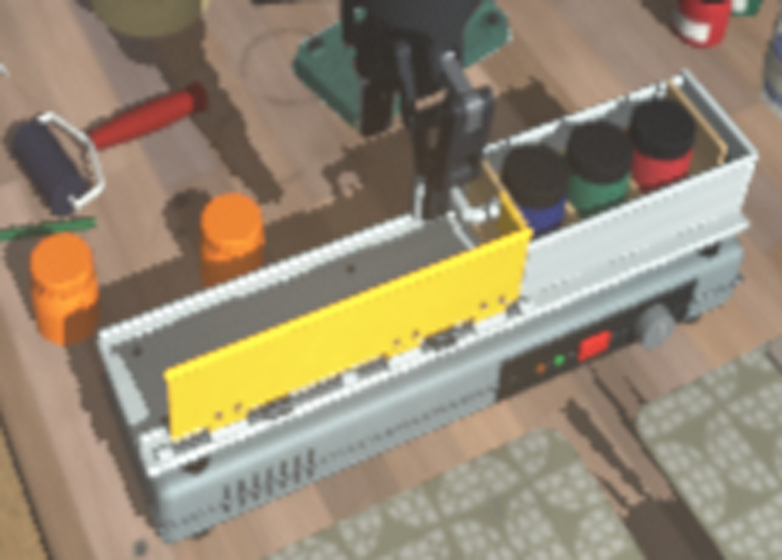

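View pics/wrist10c.png

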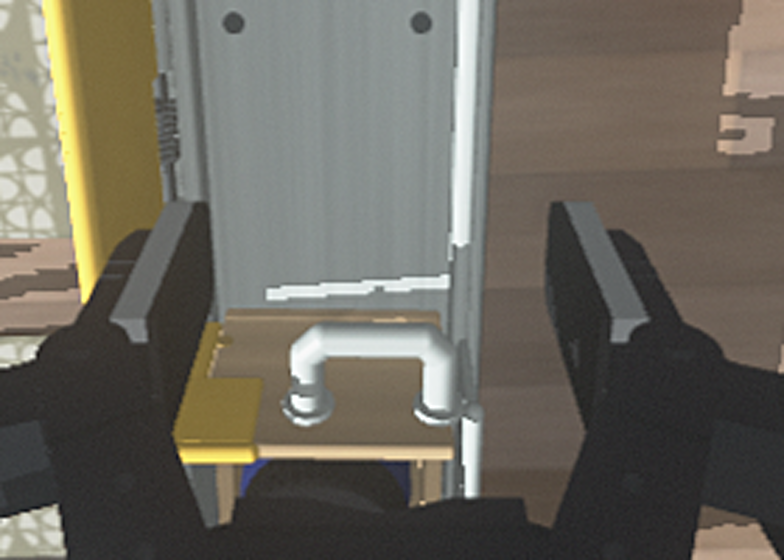

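Call:
{"api": "drive_tool", "payload": {
  "rows": [
    [0, -25, 0, 0, -0.46],
    [0, -55, 10, 0, -0.46],
    [0, -80, 30, 0, -0.46],
    [0, -105, 45, 0, -0.46],
    [0, -130, 60, 0, -0.46],
    [0, -150, 70, 0, -0.46],
    [0, -160, 80, 0, -0.46],
    [0, -160, 80, 0, -0.46]
  ]
}}

```text
clock: 12.73
tool_pos: [0.4551, -0.2074, 0.2961]
ee_rot: [-0.506, 0.511, 0.492, -0.491]
contact_force: [-0.0, 0.6, 0.3]
width: 0.725
```

Run:
```python
from h import *
import pickle,go
ctrl.read_camera("side");ctrl.read_camera("side")
im0=ctrl.read_camera("scene")
s=ctrl.get_state(); im=ctrl.read_camera("wrist")[:,:,::-1].copy(); c=cam("wrist",s); pickle.dump(s,open("w2.pkl","wb"))
cv2.imwrite("pics/wrist11.png",im); cv2.imwrite("pics/scene11.png",im0[:,:,::-1]); print(s["tool_pos"])
im4=cv2.resize(im,None,fx=4,fy=4,interpolation=cv2.INTER_CUBIC); raw=im4.copy()
def line(P,col):
    p=proj(c,S2W(go.V,np.array(P))); cv2.polylines(im4,[np.round((p+.5)*4).astype(int)],False,col,1); return p
print(line([(-228,-45.5,130),(0,-45.5,130)],(0,255,0)));line([(-228,-42.5,130),(0,-42.5,130),(0,-15,128)],(0,255,0))
x,y=82.5,0
p=line([(x-76,y-31,121),(x-76,y+31,121),(x+76,y+31,121),(x+76,y-31,121),(x-76,y-31,121)],(255,255,0)); print(p)
q=line([(x-100,y-4,108),(x-100,y+28,108)],(0,255,255)); line([(x-96,y-4,112),(x-96,y+28,112)],(0,255,255))
u,v=(np.array(q[0])*4).astype(int); u0=max(0,u-250);v0=max(0,v-150)
cv2.imwrite("pics/ov11.png",im4[v0:v0+560,u0:u0+640]); cv2.imwrite("pics/ov11r.png",raw[v0:v0+560,u0:u0+640]); print(u0,v0)
```

```text
[ 0.45590721 -0.2070733   0.29257546]
[[213.1099229   97.10032492]
 [226.07936354 300.75981464]]
[[239.28509506 300.73617057]
 [289.68748379 300.80500548]
 [287.95709639 392.72432736]
 [243.56287538 392.6298037 ]
 [239.28509506 300.73617057]]
795 962
```

View pics/ov11.png

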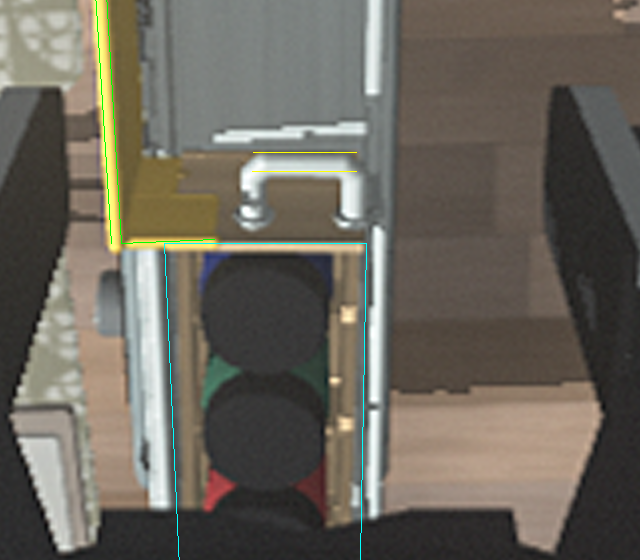

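View pics/scene11.png

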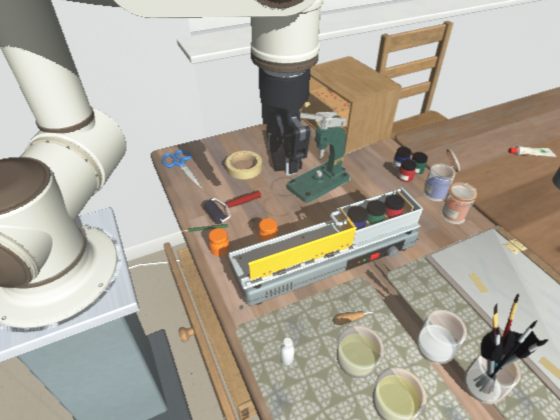

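```bash
python3 -c "
from plant import ctrl
print(ctrl.get_state()['clock'],ctrl.get_state()['contact_force']); print(ctrl.finish_job())"
```

```text
12.9333 [ 1.26507895 -0.03768101  0.54931229]
the job is handed in; nothing more can be done
None
```

The rack is fully home against the rubber stops and the gate has sprung shut behind it. I handed the job in at about 12.9 s of the 40 s allowed.

- **Gate:** I used one fingertip to tip it out to about 0.70 rad, measured in the scene picture. It stayed at that tilt through the whole push.
- **Push:** The other finger pushed the rack about 184 mm along the chute by its bow handle. The wrist force was 5–8 N while it slid and rose to 17.7 N when it met the stops.
- **Release:** I backed the fingers off the handle first. Then I moved the finger inward with the gate until it was shut, and lifted clear.

**Last checks:**
- Overlaying the expected home position on the last wrist picture, the rack's rear edge agreed to about 1 mm, and the gate lay upright on its shut outline.
- In that picture the blade sits just behind the rack, and the wrist force was about zero.
- In the last scene picture, the tape, roller, dropper bottle and gouge all look to be where they started.

**Disagreements:**
- The position readings wandered by up to about 3 mm right after each move.
- The networks' points for the gate and blade were up to about 5 pixels off in the wrist picture, so I relied on a fit to the visible edges.
- The rack's top measured about 2 mm narrower than listed, which didn't affect the job.

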